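Load the sample carrier in order of height

ROBOT

A 6-joint arm with a two-finger parallel gripper is mounted at the origin on the work surface. World frame = base frame: x ahead of the robot, y to its left, z up, the work surface at z = 0. Lengths are in mm, angles in rad, forces in N, time in s.
With the tool pointing down it reaches from about 325 to 775 mm from the base axis. Payload 9.3 kg.
Tool frame: the origin (TCP) lies between the finger pads; the fingertips stand 25 mm ahead of it and the grasp point (between the pads) lies 6 mm ahead of it (manip.tcp_to_tips is the distance from the TCP to the fingertips, in mm); z points along the fingers, x is the direction in which the jaws open and shut, and the axes are right-handed (so a half turn about z gives the same grasp; the last joint's range is limited). The gripper opens to 85 mm and grips with 20 to 120 N. Pads are 22 mm wide; open, the fingers measure 114 mm over their backs; the gripper's body (76 mm by 85 mm) begins 54 mm behind the grasp point. The pads swing forward as they close: fully open they stand 13 mm farther back than shut.
Start: joints at [0.962, 0.259, 0.021, 1.334, 0, 1.418], TCP at [242.1, 493.846, 256.279] pointing down, gripper open.
Joint ranges: [-3.04, 3.04], [-0.91, 1.82], [-1.04, 1.36], [-1.92, 1.95], [-1.52, 1.45], [-3.14, 3.14]. Speed limits (rad/s): [2.22, 2.22, 2.79, 3.14, 3.14, 3.14].

INTERFACE

Orientations are given as a rotation vector (axis times angle).
In Python, from cell import manip gives the robot as it stands.
- The arm moves only by the shell command python3 -m inch 'ROWS'. ROWS is a JSON object of lists of equal length, an entry for each row: "turn": the turn, a rotation vector about the world's x, y, z in rad, a list of three; "travel": the shift along the world's x, y, z in m, a list of three; "hand": the closure in counts, from 0 (fully open) to 255 (shut). In form: {"turn": [[rx, ry, rz], ...], "travel": [[dx, dy, dz], ...], "hand": [hand, ...]}. A call has 1 to 12 rows; each row shifts and turns the commanded pose from where the row before left it; what a row does not reach is not made up. A row lasts 1/10 s, in which the tool goes at most 50 mm and 8.59 degrees, less where a joint would pass 70% of its speed; a pose out of reach is approached as far as the arm can. A call is refused whole if a number of a shift passes 0.05 or a number of a turn 0.15, either way. A call with a gripper value outside its range is refused whole. The fingers move at their own pace and stop on an object; the grip force is fixed at half the most. Time passes only in rows, so rows that do not move let the fingers close. It gives the time, the measured TCP pose, the force and the opening at its end, in the units of the state.
- manip.get_obs(): the state, without advancing time (a new reading comes with each control period).
- manip.capture(name): name is "scene" or "top" or "wrist"; returns a dict with "frame" (400x640x3 uint8, red, green, blue), "fx", "fy", "cx", "cy" (pixels), "cam_to_world" (4x4, takes a point from camera to world coordinates). Camera axes: x right, y up, looking along -z (the intrinsics and any distortion apply to the point x, -y, -z); pixel columns grow to the right and rows downward; lengths in mm; the calibration is good to about 2 mm. A picture is of the moment at which its call begins. There is no depth.
- manip.sign_off(): hands the job in, once; it reports no verdict.
Trained networks look in the newest picture that a camera, given by its name, has taken for a name from the list of things; names that differ only in an ending like _2 or _b are one class to them, and where a whole thing is asked for, a point or a joint stands for the part that bears it (a point fixed in the world has none). Each returns a list of dicts, best first, with "confidence" (0 to 1); they miss things now and then, are a little off and sometimes report something else, mostly with a low value. They report only what shows in the picture. A call takes as long as a camera call. They do not tell look-alikes from the thing itself.
- manip.find_in(camera, name): "box" ([left, top, width, height] as shares, 0 to 1, of the picture: columns of its width, rows of its height, round what is visible of it).
- manip.masks_of(camera, name): "region" (400x640 bool, what is visible of it) and "box" ([left, top, width, height] as shares, 0 to 1, of the picture: columns of its width, rows of its height, round what is visible of it).
- manip.pinpoint(camera, name): "position" ([row, column] as shares, 0 to 1, of the picture: columns of its width, rows of its height: a listed point, or the origin of a listed thing).
The state is a dict: "time_s": time; "joints": joint angles; "dq": joint speeds; "tau": joint torques, N m; "position": TCP position; "tool_rot": TCP orientation; "ft_force": force on the tool from outside, world axes, zero at the start; "torque": the same for the moment, N m; "finger_gap": opening from 0.0 (shut) to 1.0 (fully open).
Only numpy, scipy, OpenCV 4.12 (cv2) and the standard library are available. Lean on these libraries where they do the work, as an engineer would, in place of code of your own. Each camera call takes 0.05 s, during which the arm holds its last target. There are 200 camera calls.

TASK

Load the grey carrier for the next run: put the four white bottles that have caps into its four pockets, one to a pocket and standing upright on the pocket floor, in order of height with the tallest next to the finger tab and the shortest at the far end. Keep the bottles upright, and leave the two open bottles without caps where they stand.

Things in the scene. Friction and masses are not known exactly. Their poses are not given: they have to be found in the camera images.
- bottle_xl_mid (a point): The tallest of four capped sample bottles: upright white plastic cylinder 34 mm in diameter (35 mm over the ribs of its cap) and 88 mm tall, straight-sided, with a white ribbed screw cap of the same diameter (flat closed top). Can be gripped anywhere round its side. Point at its centre, half-way up (44 mm above its underside); z up along its axis. Mass 35 to 120 g.
- bottle_l_mid (a point): The second tallest of four capped sample bottles: upright white plastic cylinder 34 mm in diameter (35 mm over the ribs of its cap) and 76 mm tall, straight-sided, with a white ribbed screw cap of the same diameter (flat closed top). Can be gripped anywhere round its side. Point at its centre, half-way up (38 mm above its underside); z up along its axis. Mass 35 to 120 g.
- bottle_m_mid (a point): The third tallest of four capped sample bottles: upright white plastic cylinder 34 mm in diameter (35 mm over the ribs of its cap) and 64 mm tall, straight-sided, with a white ribbed screw cap of the same diameter (flat closed top). Can be gripped anywhere round its side. Point at its centre, half-way up (32 mm above its underside); z up along its axis. Mass 35 to 120 g.
- bottle_s_mid (a point): The shortest of four capped sample bottles: upright white plastic cylinder 34 mm in diameter (35 mm over the ribs of its cap) and 52 mm tall, straight-sided, with a white ribbed screw cap of the same diameter (flat closed top). Can be gripped anywhere round its side. Point at its centre, half-way up (26 mm above its underside); z up along its axis. Mass 35 to 120 g.
- open_tall_mid (a point): The taller of two open, empty bottles without a cap: same white plastic, 34 mm in diameter, 74 mm tall, with a narrower bare neck 28 mm in diameter and an open mouth. Does not belong in the carrier. Point at its centre, half-way up.
- open_short_mid (a point): The shorter of two open, empty bottles without a cap: same white plastic, 34 mm in diameter, 58 mm tall, with a narrower bare neck 28 mm in diameter and an open mouth. Does not belong in the carrier. Point at its centre, half-way up.
- carrier: Grey carrier, fixed, at any angle: row of 4 square pockets along its x, 215 x 56 mm, 20 high; flat finger tab (34 wide, top 15 up) sticks out 30 mm at its +x end. Pockets 50 mm square inside, 3 mm walls, floor 4 mm up. Origin: centre of underside, z up. Pocket centres at x = +79.5 (at the tab), +26.5, -26.5, -79.5 mm, y = 0. Bottles stand 53 mm apart: finger room is across the row (its y).
Not all that is in view belongs to the job. What is shaped like the part that bears bottle_m_mid but red is not meant.

How it is judged (in metres and radians):
At the end, for the whole second after the job is handed in: Capped bottles at rest, upright (0.12 rad), each on its own pocket floor, tallest at the tab down to shortest at the far end, centres within 12 mm of the pocket centre along and across the row and 5 mm in height. Open bottles upright, within 20 mm of their start (x of bottle_xl_mid in the frame of carrier between 0.0675 and 0.0915 m and y of bottle_xl_mid in the frame of carrier between -0.012 and 0.012 m and z of bottle_xl_mid in the frame of carrier between 0.043 and 0.053 m and angle between each of bottle_xl_mid, bottle_l_mid, bottle_m_mid, bottle_s_mid, open_tall_mid, open_short_mid's own z axis and vertical below 0.12 rad and linear speed of each of bottle_xl, bottle_l, bottle_m, bottle_s below 0.01 m/s and x of bottle_l_mid in the frame of carrier between 0.0145 and 0.0385 m and y of bottle_l_mid in the frame of carrier between -0.012 and 0.012 m and z of bottle_l_mid in the frame of carrier between 0.037 and 0.047 m and x of bottle_m_mid in the frame of carrier between -0.0385 and -0.0145 m and y of bottle_m_mid in the frame of carrier between -0.012 and 0.012 m and z of bottle_m_mid in the frame of carrier between 0.031 and 0.041 m and x of bottle_s_mid in the frame of carrier between -0.0915 and -0.0675 m and y of bottle_s_mid in the frame of carrier between -0.012 and 0.012 m and z of bottle_s_mid in the frame of carrier between 0.025 and 0.035 m and distance of each of open_tall_mid, open_short_mid from where it was at the start of the episode below 0.02 m); the robot touches nothing.
It fails at once if a capped bottle is tipped over (angle between any of bottle_xl_mid, bottle_l_mid, bottle_m_mid, bottle_s_mid's own z axis and vertical above 0.7 rad).
It fails at once if an open bottle is moved more than 20 mm from its place (distance of any of open_tall_mid, open_short_mid from where it was at the start of the episode above 0.02 m).
It also fails if it takes over 109 s, if anything falls off the work surface, if the arm or the gripper's body presses on something with over 40 N, if the wrist force passes 120 N, or if a joint passes its speed limit or range.

## Working session

There is one attempt and no reset: what is moved stays moved. The work goes in short steps, Python scripts to look and compute and a shell command to move; the robot and the scene stay as the last step left them, time stands still between calls to the robot, and variables do not carry over. Pictures are saved under pics/ and viewed, about 12 in all and at most 16, crops included, and the job is handed in when it is done.

```bash
ls; mkdir -p pics
python3 - <<'E'
from cell import manip
import cv2
print(manip.get_obs())
for c in ["scene","top"]:
    d=manip.capture(c); cv2.imwrite(f"pics/{c}0.png",d["frame"][:,:,::-1])
    print(c,{k:(v.tolist() if hasattr(v,'tolist') else v) for k,v in d.items() if k!="frame"})
    for n in ["bottle_xl_mid","bottle_l_mid","bottle_m_mid","bottle_s_mid","open_tall_mid","open_short_mid","carrier"]:
        print(n,[( [round(p*q) for p,q in zip(r["position"],(400,640))],round(r["confidence"],2)) for r in manip.pinpoint(c,n)])
E
```

```text
pics
{'time_s': 0.0, 'joints': array([ 9.62406568e-01,  2.59190454e-01,  2.07510530e-02,  1.33364364e+00,
       -1.73766760e-05,  1.41819806e+00]), 'dq': array([-0.00046299, -0.00070692,  0.0001183 ,  0.00040747,  0.00132733,
       -0.00047329]), 'tau': array([-9.86304440e-04, -5.55644202e+01,  3.44529533e+01,  1.37600020e-02,
       -1.98979260e-04, -4.31726062e-05]), 'position': array([241.96855162, 493.655571  , 255.66284927]), 'tool_rot': array([ 2.66544587e+00,  1.66184067e+00, -1.84666989e-03]), 'ft_force': array([ 0.17025852, -0.03985032,  0.41186906]), 'torque': array([-0.00446829,  0.03121903, -0.00263987]), 'finger_gap': 1.0011520093086341}
scene {'fx': 422.67204786986724, 'fy': 422.67204786986724, 'cx': 314.24210165471123, 'cy': 193.1924391099298, 'cam_to_world': [[-0.23120692766437465, -0.8421514107007827, 0.48715947907711193, 973.6386590400845], [0.9729041810650944, -0.20059737403436617, 0.11497020482096669, 19.549988951112233], [0.0009005920602834092, 0.5005414018692149, 0.8657121311086858, 877.1184276513987], [0.0, 0.0, 0.0, 1.0]]}
bottle_xl_mid [([228, 336], 0.77)]

[... 263 characters left out ...]
8374188763065, 'cx': 311.62795947525944, 'cy': 197.74880371055025, 'cam_to_world': [[0.00862416310629239, 0.9815003057494522, -0.1912662375445497, 321.40073479700504], [-0.9999119130829002, 0.006534655433317409, -0.011552677320108423, -91.28060447232733], [-0.010089097363530508, 0.19134902166486206, 0.9814702043476864, 1070.6514474217583], [0.0, 0.0, 0.0, 1.0]]}
bottle_xl_mid [([173, 292], 0.79)]
bottle_l_mid [([238, 460], 0.85)]
bottle_m_mid [([203, 164], 0.61), ([222, 307], 0.6), ([230, 266], 0.48), ([256, 306], 0.45)]
bottle_s_mid [([163, 384], 0.57), ([237, 460], 0.37)]
open_tall_mid [([170, 340], 0.83)]
open_short_mid [([231, 352], 0.61), ([164, 382], 0.23)]
carrier [([203, 163], 0.55)]
```

View pics/scene0.png

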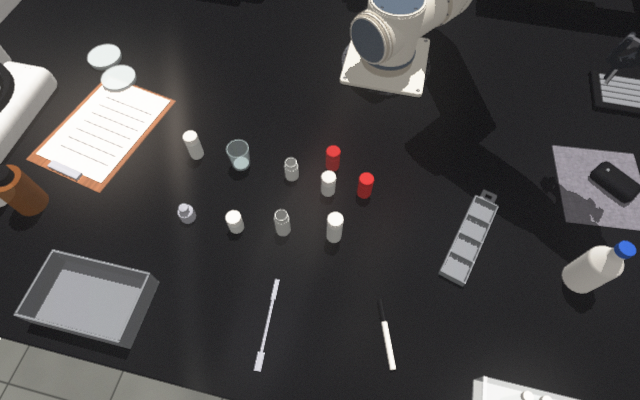

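View pics/top0.png

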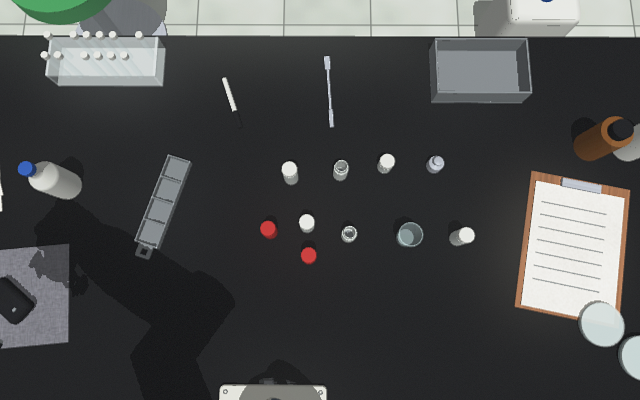

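The scene camera shows four capped white bottles: xl at (334,227), l at (193,145), m at (328,183) and s at (234,221). In the top camera they are at (290,173), (462,236), (307,223) and (387,163).

Possible look-alikes:
- Open bottles at top (341,170) and (349,234)
- Red ones at top (268,229) and (308,255)
- A grey vial at top (436,163)
- A glass at top (410,235)

The carrier is at top (163,203), with its tab at the lower-left end, (144,252).

```bash
cat > h.py <<'E'
from cell import manip
import numpy as np, cv2
def ray(d,u,v):
    M=np.array(d["cam_to_world"]); r=M[:3,:3]@np.array([(u-d["cx"])/d["fx"],-(v-d["cy"])/d["fy"],-1.]); return M[:3,3],r
def onz(d,u,v,z):
    o,r=ray(d,u,v); return o+r*(z-o[2])/r[2]
def proj(d,p):
    M=np.array(d["cam_to_world"]); q=M[:3,:3].T@(np.asarray(p)-M[:3,3]); return np.array([d["cx"]+d["fx"]*q[0]/-q[2], d["cy"]-d["fy"]*q[1]/-q[2]])
H=dict(bottle_xl_mid=44,bottle_l_mid=38,bottle_m_mid=32,bottle_s_mid=26,open_tall_mid=37,open_short_mid=29)
def save(d,n,box=None,k=1):
    f=d["frame"][:,:,::-1]
    if box: x,y,w,h=box; f=f[y:y+h,x:x+w]
    cv2.imwrite("pics/"+n,cv2.resize(f,None,fx=k,fy=k,interpolation=cv2.INTER_CUBIC))
E
python3 - <<'E'
from h import *
D={c:manip.capture(c) for c in ["scene","top"]}
for c in D:
    for n in H:
        for r in manip.masks_of(c,n):
            if r["confidence"]<.3: continue
            ys,xs=np.nonzero(r["region"]); 
            # centroid; compare
            print(c,n,round(r["confidence"],2),(round(xs.mean()),round(ys.mean())),len(xs),onz(D[c],xs.mean(),ys.mean(),H[n])[:2].round(1), 'hext',np.ptp(ys)+1)
    for r in manip.masks_of(c,"carrier")[:1]:
        cn=max(cv2.findContours(r["region"].astype(np.uint8),0,2)[0],key=cv2.contourArea)[:,0]
        W=np.array([onz(D[c],u,v,20)[:2] for u,v in cn],np.float32)
        R=cv2.minAreaRect(W); print(c,"carrier",r["confidence"],R, cv2.boxPoints(R).round(1).tolist())
save(D["top"],"tc.png",(110,130,210,150),3.6)
E
```

```text
scene bottle_xl_mid 0.58 (335, 227) 457 [577.2 -28.4] hext 31
scene bottle_l_mid 0.56 (193, 144) 405 [ 435.2 -412.8] hext 30
scene bottle_m_mid 0.83 (332, 158) 330 [391.6 -72.5] hext 26
scene bottle_m_mid 0.72 (365, 185) 364 [448.9  18. ] hext 27
scene bottle_m_mid 0.52 (328, 183) 348 [464.9 -67.4] hext 27
scene bottle_s_mid 0.74 (235, 222) 319 [ 608.2 -249.3] hext 23
scene open_tall_mid 0.71 (282, 222) 393 [ 590.  -143.8] hext 28
scene open_short_mid 0.79 (291, 169) 300 [ 445.2 -161.6] hext 24
scene carrier 0.62 ((512.0074462890625, 269.03070068359375), (56.965335845947266, 247.35084533691406), 72.8896255493164) [[385.3999938964844, 278.20001220703125], [621.7999877929688, 205.39999389648438], [638.5999755859375, 259.8999938964844], [402.20001220703125, 332.6000061035156]]
top bottle_xl_mid 0.89 (290, 172) 329 [580.5 -28.6] hext 24
top bottle_l_mid 0.77 (461, 236) 362 [ 438.4 -413.1] hext 19
top bottle_m_mid 0.76 (268, 229) 261 [450.9  17.8] hext 19
top bottle_m_mid 0.56 (308, 255) 220 [393.6 -73.1] hext 17
top bottle_m_mid 0.5 (162, 204) 2554 [506.5 263. ] hext 103
top bottle_m_mid 0.46 (306, 223) 251 [466.1 -67.9] hext 19
top bottle_s_mid 0.59 (386, 163) 261 [ 609.2 -250.9] hext 20
top open_tall_mid 0.67 (340, 170) 270 [ 588.5 -143.5] hext 21
top open_short_mid 0.66 (162, 204) 2578 [506.5 264. ] hext 103
top open_short_mid 0.55 (348, 233) 178 [ 443.1 -162. ] hext 16
top carrier 0.67 ((440.25933837890625, -419.0110168457031), (36.63661193847656, 57.84063720703125), 26.373123168945312) [[411.0, -401.20001220703125], [436.70001220703125, -453.1000061035156], [469.5, -436.79998779296875], [443.79998779296875, -385.0]]
```

View pics/tc.png

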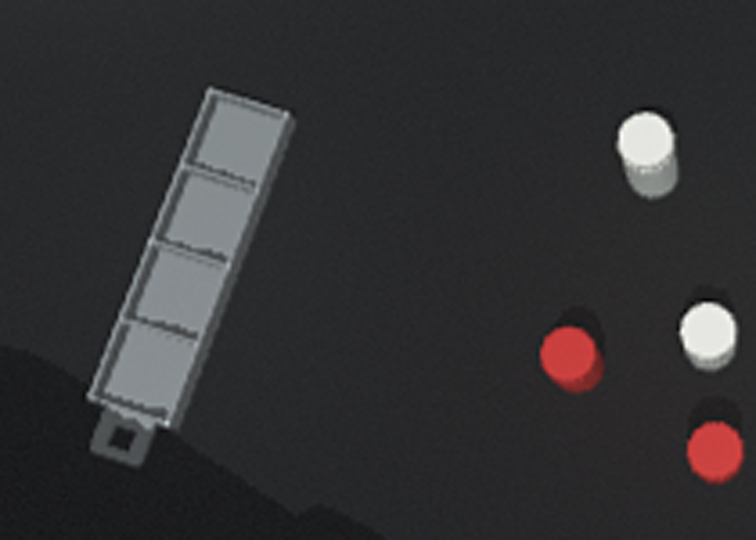

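The crop shows the carrier's top face, with corners near crop (210,88), (290,115), (172,425) and (90,400), and the tab at (123,437). Next I'll fit its pose to the silhouettes.

```bash
cat > fit.py <<'E'
from h import *
from scipy.optimize import minimize
D={};M={}
for c in ["scene","top"]:
    D[c]=manip.capture(c)
    rs=manip.masks_of(c,"carrier")+manip.masks_of(c,"bottle_m_mid")+manip.masks_of(c,"open_short_mid")
    rs=[r for r in rs if r["region"].sum()>1500]
    M[c]=np.array([r["region"] for r in rs]).mean(0)>.4; print(c,len(rs),M[c].sum())
def box(x0,x1,y0,y1,z): return np.array([[x,y,w] for x in(x0,x1) for y in(y0,y1) for w in(0,z)],float)
S=8
def render(d,p):
    c,s=np.cos(p[2]),np.sin(p[2]); R=np.array([[c,-s,0],[s,c,0],[0,0,1]])
    im=np.zeros((400*2,640*2),np.uint8)
    for B in (box(-107.5,107.5,-28,28,20),box(107.5,137.5,-17,17,15)):
        P=np.array([proj(d,R@b+[p[0],p[1],0]) for b in B])
        h=cv2.convexHull((P*2*16).astype(np.int32)); cv2.fillConvexPoly(im,h,255,shift=4)
    return cv2.resize(im,(640,400),interpolation=cv2.INTER_AREA)/255.
def cost(p,cs): return sum(np.abs(render(D[c],p)-M[c]).sum() for c in cs)
for cs in (["scene"],["top"],["scene","top"]):
    r=minimize(cost,[512,268,np.pi-.3],args=(cs,),method="Nelder-Mead",options=dict(initial_simplex=[[512,268,2.85],[500,268,2.85],[512,258,2.85],[512,268,2.75]]))
    print(cs,r.x.round(3),r.fun)
E
python3 fit.py
```

```text
scene 1 2531
top 1 2767
['scene'] [519.099 268.696   2.835] 141.59215686274507
['top'] [520.002 266.571   2.843] 144.50980392156862
['scene', 'top'] [519.098 267.822   2.839] 337.078431372549
```

The carrier pose agrees between the two cameras: (519.5, 267.5), yaw 2.84. The bottles agree to about 3 mm. One gripper yaw of 1.27 rad, with the jaws across the row, suits every pick and place. Taking xl first.

```bash
python3 -m inch '{"turn":[[0,0,0.08],[0,0,0.075],[0,0,0],[0,0,0],[0,0,0],[0,0,0],[0,0,0],[0,0,0],[0,0,0],[0,0,0],[0,0,0],[0,0,0]],"travel":[[0.027,-0.041,0],[0.027,-0.041,0],[0.027,-0.041,0],[0.027,-0.041,0],[0.027,-0.041,0],[0.027,-0.041,0],[0.027,-0.041,0],[0.027,-0.041,0],[0.027,-0.041,0],[0.027,-0.041,0],[0.027,-0.041,0],[0.027,-0.041,0]],"hand":[0,0,0,0,0,0,0,0,0,0,0,0]}'
cat > look.py <<'E'
from h import *
import sys
from scipy.spatial.transform import Rotation as Ro
o=manip.get_obs(); x=Ro.from_rotvec(o["tool_rot"]).as_matrix()
print(o["time_s"],o["position"].round(1),"toolx yaw",np.arctan2(x[1,0],x[0,0]).round(3),"z",x[:,2].round(3),o["finger_gap"])
w=manip.capture("wrist"); n=sys.argv[1]
for r in manip.pinpoint("wrist",n): print("pin",round(r["confidence"],2),onz(w,r["position"][1]*640,r["position"][0]*400,H[n])[:2].round(1))
for r in manip.masks_of("wrist",n):
    ys,xs=np.nonzero(r["region"]); print("mask",round(r["confidence"],2),(xs.mean().round(),ys.mean().round()),onz(w,xs.mean(),ys.mean(),H[n])[:2].round(1),r["region"].sum())
if len(sys.argv)>2: save(w,sys.argv[2])
E
python3 look.py bottle_xl_mid w1.png
```

```text
time_s: 3.2
position: [566.9, -0.2, 256.4]
tool_rot: [2.529, 1.863, 0.001]
ft_force: [0.6, 1.5, -0.1]
finger_gap: 0.997
3.2 [ 5.669e+02 -2.000e-01  2.564e+02] toolx yaw 1.27 z [ 0.  0. -1.] 0.9969540118083202
pin 0.77 [580.8 -31.1]
mask 0.77 (np.float64(293.0), np.float64(194.0)) [582.8 -32.8] 1255
```

View pics/w1.png

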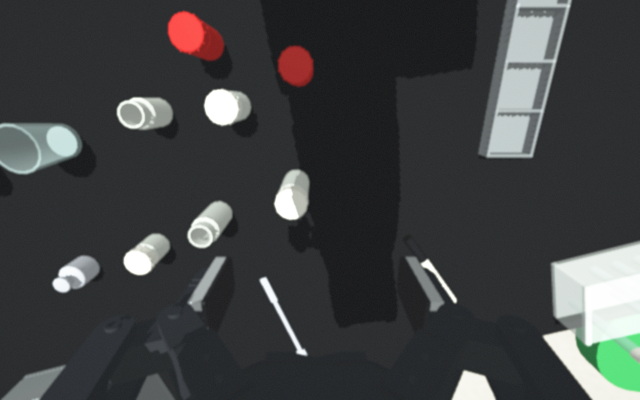

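The wrist view shows the capped xl at (293,194), m at (227,106) and s at (147,255). The open bottles are at (145,112) and (208,225). xl is at about (580,-30), so I'll descend and grip.

```bash
python3 -m inch '{"turn":[[0,0,0],[0,0,0],[0,0,0],[0,0,0],[0,0,0],[0,0,0],[0,0,0],[0,0,0],[0,0,0],[0,0,0],[0,0,0],[0,0,0]],"travel":[[0.013,-0.0295,0],[0,0,-0.04],[0,0,-0.04],[0,0,-0.04],[0,0,-0.04],[0,0,-0.034],[0,0,0],[0,0,0],[0,0,0],[0,0,0],[0,0,0],[0,0,0]],"hand":[0,0,0,0,0,0,0,255,255,255,255,255]}'
```

```text
time_s: 4.55
position: [579.9, -27.8, 64.1]
tool_rot: [2.527, 1.862, 0.003]
ft_force: [-1.5, -0.0, 7.7]
finger_gap: 0.378
```

```bash
python3 -m inch '{"turn":[[0,0,0],[0,0,0],[0,0,0],[0,0,0],[0,0,0],[0,0,0],[0,0,0],[0,0,0],[0,0,0],[0,0,0],[0,0,0],[0,0,0]],"travel":[[0,0,0],[0,0,0.03],[0,0,0.04],[0,0,0.04],[-0.017,0.04,0],[-0.017,0.04,0],[-0.017,0.04,0],[-0.017,0.04,0],[-0.017,0.04,0],[-0.017,0.04,0],[-0.017,0.04,0],[-0.017,0.04,0]],"hand":[255,255,255,255,255,255,255,255,255,255,255,255]}'
python3 - <<'E'
from h import *
o=manip.get_obs();print(o["position"],o["ft_force"],o["finger_gap"])
w=manip.capture("wrist");save(w,"w2.png")
E
```

```text
time_s: 5.75
position: [442.3, 293.9, 173.3]
tool_rot: [2.529, 1.863, 0.002]
ft_force: [0.3, 0.3, -1.1]
finger_gap: 0.378
[442.2853917  293.8714101  173.25771177] [ 0.33661345  0.32271924 -1.13811308] 0.37773260070824244
```

View pics/w2.png

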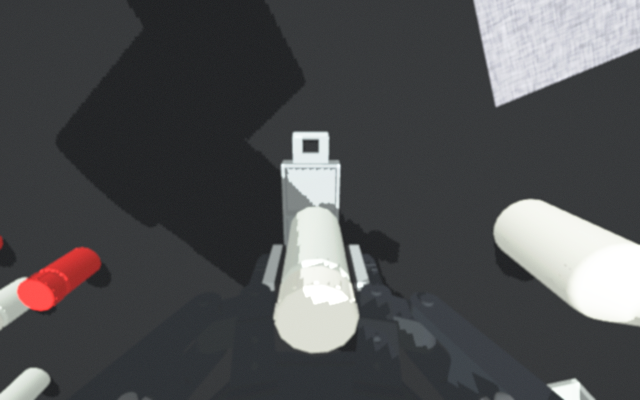

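The bottle is held upright between the pads. The carrier's tab-end edge runs from (283,163) to (341,163), and the tab end from (293,132) to (328,132). I'll check these against the carrier pose.

Run:
```python
from h import *
w=manip.capture("wrist")
c,s=np.cos(2.84),np.sin(2.84);R=np.array([[c,-s],[s,c]])
for u,v,z,l in [(283,163,20,(107.5,28)),(341,163,20,(107.5,-28)),(293,132,15,(137.5,17)),(328.5,132,15,(137.5,-17))]:
    p=onz(w,u,v,z)[:2]; print(p.round(1),"carrier frame",(R.T@(p-[519.5,267.5])).round(1),"expect",l)
o=manip.get_obs()["position"][:2];print((R.T@(o-[519.5,267.5])).round(1))
```

```text
[405.8 277.9] carrier frame [111.6  23.9] expect (107.5, 28)
[422.  330.5] carrier frame [111.8 -31.2] expect (107.5, -28)
[381.6 295.6] carrier frame [140.   14.1] expect (137.5, 17)
[391.4 327.3] carrier frame [140.1 -19. ] expect (137.5, -17)
[83.5 -4. ]
```

```bash
python3 -m inch '{"turn":[[0,0,0],[0,0,0],[0,0,0],[0,0,0],[0,0,0],[0,0,0]],"travel":[[0.0013,-0.0025,0],[0,0,-0.035],[0,0,-0.035],[0,0,-0.02],[0,0,-0.013],[0,0,0]],"hand":[255,255,255,255,255,255]}'
```

```text
time_s: 6.45
position: [444.9, 288.0, 68.6]
tool_rot: [2.531, 1.86, -0.002]
ft_force: [0.3, -0.4, -0.9]
finger_gap: 0.379
```

```bash
python3 -m inch '{"turn":[[0,0,0],[0,0,0],[0,0,0],[0,0,0],[0,0,0]],"travel":[[-0.002,0.0035,0],[0,0,0],[0,0,0],[0,0,0],[0,0,0]],"hand":[255,255,60,60,60]}'
python3 - <<'E'
from h import *
w=manip.capture("wrist");save(w,"w3.png");print(manip.get_obs()["finger_gap"])
E
```

```text
time_s: 6.95
position: [442.6, 293.3, 69.5]
tool_rot: [2.529, 1.863, 0.001]
ft_force: [0.2, -0.1, -0.7]
finger_gap: 0.765
0.7652909414721706
```

View pics/w3.png

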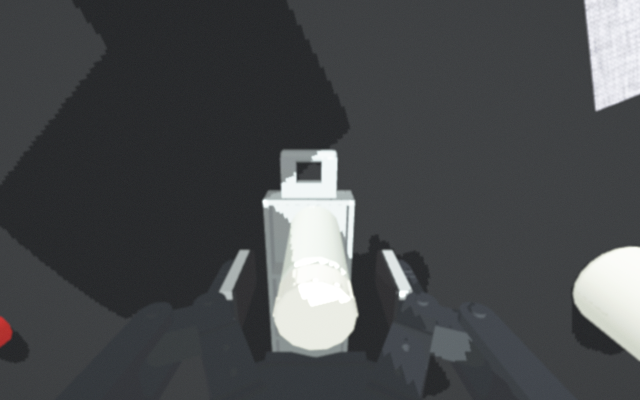

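xl stands in the tab pocket, about 3 mm off centre across the row at most. Retreating upward, then on to l.

```bash
python3 -m inch '{"turn":[[0,0,0],[0,0,0],[0,0,0],[0,0,0],[0,0,0],[0,0,0],[0,0,0],[0,0,0],[0,0,0],[0,0,0],[0,0,0],[0,0,0]],"travel":[[0,0,0.04],[0,0,0.04],[0,0,0.045],[0,0,0.045],[0,-0.044,0],[0,-0.044,0],[0,-0.044,0],[0,-0.044,0],[0,-0.044,0],[0,-0.044,0],[0,-0.044,0],[0,-0.044,0]],"hand":[30,0,0,0,0,0,0,0,0,0,0,0]}'
python3 -m inch '{"turn":[[0,0,0],[0,0,0],[0,0,0],[0,0,0],[0,0,0],[0,0,0],[0,0,0],[0,0,0],[0,0,0]],"travel":[[0,-0.044,0],[0,-0.044,0],[0,-0.044,0],[0,-0.044,0],[0,-0.044,0],[0,-0.044,0],[0,-0.044,0],[0,-0.033,0],[0,0,0]],"hand":[0,0,0,0,0,0,0,0,0]}'
python3 look.py bottle_l_mid
```

```text
time_s: 8.2
position: [442.0, -60.3, 239.5]
tool_rot: [2.529, 1.864, 0.001]
ft_force: [1.2, -0.2, 0.4]
finger_gap: 1.002
time_s: 9.1
position: [441.9, -403.4, 238.1]
tool_rot: [-2.532, -1.859, 0.001]
ft_force: [0.2, 0.5, -0.3]
finger_gap: 1.001
9.1 [ 441.9 -403.4  238.1] toolx yaw 1.267 z [-0.001 -0.    -1.   ] 1.0007852165959652
pin 0.75 [ 437.6 -415.1]
mask 0.84 (np.float64(305.0), np.float64(180.0)) [ 441.2 -415.1] 1219
```

```bash
python3 -m inch '{"turn":[[0,0,0],[0,0,0],[0,0,0],[0,0,0],[0,0,0],[0,0,0],[0,0,0],[0,0,0],[0,0,0],[0,0,0],[0,0,0],[0,0,0]],"travel":[[-0.003,-0.0105,0],[0,0,-0.04],[0,0,-0.04],[0,0,-0.04],[0,0,-0.04],[0,0,-0.02],[0,0,0],[0,0,0],[0,0,0],[0,0,0],[0,0,0],[0,0,0]],"hand":[0,0,0,0,0,0,0,255,255,255,255,255]}'
```

```text
time_s: 10.45
position: [440.0, -410.8, 60.9]
tool_rot: [2.527, 1.862, 0.0]
ft_force: [-0.1, 0.1, 7.6]
finger_gap: 0.382
```

```bash
python3 -m inch '{"turn":[[0,0,0],[0,0,0],[0,0,0],[0,0,0],[0,0,0],[0,0,0],[0,0,0],[0,0,0],[0,0,0],[0,0,0],[0,0,0],[0,0,0]],"travel":[[0,0,0],[0,0,0.035],[0,0,0.04],[0,0,0.045],[0.0034,0.043,0],[0.0034,0.043,0],[0.0034,0.043,0],[0.0034,0.043,0],[0.0034,0.043,0],[0.0034,0.043,0],[0.0034,0.043,0],[0.0034,0.043,0]],"hand":[255,255,255,255,255,255,255,255,255,255,255,255]}'
python3 -m inch '{"turn":[[0,0,0],[0,0,0],[0,0,0],[0,0,0],[0,0,0],[0,0,0],[0,0,0],[0,0,0],[0,0,0],[0,0,0]],"travel":[[0.0034,0.043,0],[0.0034,0.043,0],[0.0034,0.043,0],[0.0034,0.043,0],[0.0034,0.043,0],[0.0034,0.043,0],[0.0034,0.043,0],[0.0034,0.043,0],[0,0,0],[0,0,0]],"hand":[255,255,255,255,255,255,255,255,255,255]}'
```

```text
time_s: 11.65
position: [466.5, -64.5, 180.0]
tool_rot: [2.529, 1.863, 0.001]
ft_force: [-0.1, 0.2, -0.8]
finger_gap: 0.375
time_s: 12.65
position: [493.4, 278.7, 179.4]
tool_rot: [2.527, 1.866, -0.0]
ft_force: [-0.0, -0.4, -1.8]
finger_gap: 0.383
```

```bash
python3 -m inch '{"turn":[[0,0,0],[0,0,0],[0,0,0],[0,0,0],[0,0,0],[0,0,0],[0,0,0]],"travel":[[0.001,-0.003,0],[0,0,-0.04],[0,0,-0.04],[0,0,-0.02],[0,0,-0.012],[0,0,0],[0,0,0]],"hand":[255,255,255,255,255,255,255]}'
```

```text
time_s: 13.35
position: [495.4, 274.3, 68.2]
tool_rot: [2.53, 1.862, 0.002]
ft_force: [0.6, 0.8, -0.3]
finger_gap: 0.376
```

```bash
python3 -m inch '{"turn":[[0,0,0],[0,0,0],[0,0,0],[0,0,0],[0,0,0]],"travel":[[0,0,-0.002],[0,0,0],[0,0,0],[0,0,0],[0,0,0]],"hand":[255,255,60,60,60]}'
python3 - <<'E'
from h import *
w=manip.capture("wrist");save(w,"w4.png");print(manip.get_obs()["finger_gap"])
E
```

```text
time_s: 13.85
position: [494.9, 274.9, 65.5]
tool_rot: [2.529, 1.864, 0.001]
ft_force: [-0.6, -1.0, -0.7]
finger_gap: 0.762
0.7609919756805659
```

View pics/w4.png

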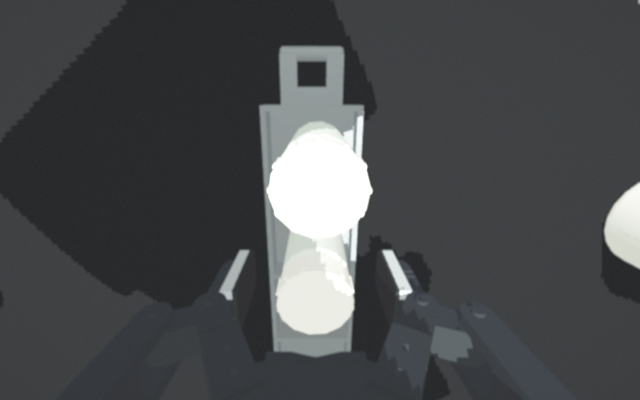

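l stands behind xl, and both are central in the carrier. Next is m.

```bash
python3 -m inch '{"turn":[[0,0,0],[0,0,0],[0,0,0],[0,0,0],[0,0,0],[0,0,0],[0,0,0],[0,0,0],[0,0,0],[0,0,0],[0,0,0],[0,0,0]],"travel":[[0,0,0.045],[0,0,0.045],[0,0,0.045],[-0.0037,-0.043,0.02],[-0.0037,-0.043,0],[-0.0037,-0.043,0],[-0.0037,-0.043,0],[-0.0037,-0.043,0],[-0.0037,-0.043,0],[-0.0037,-0.043,0],[-0.003,-0.035,0],[0,0,0]],"hand":[30,0,0,0,0,0,0,0,0,0,0,0]}'
python3 look.py bottle_m_mid
```

```text
time_s: 15.1
position: [465.7, -64.5, 220.3]
tool_rot: [2.532, 1.858, -0.001]
ft_force: [-0.7, 0.4, -0.5]
finger_gap: 1.0
15.1 [465.7 -64.5 220.3] toolx yaw 1.266 z [ 0.    -0.001 -1.   ] 0.9996362555137248
pin 0.88 [465.3 -70.2]
pin 0.7 [452.4  16.6]
pin 0.66 [392.4 -74.7]
mask 0.61 (np.float64(386.0), np.float64(146.0)) [453.  18.] 1370
mask 0.6 (np.float64(282.0), np.float64(119.0)) [394.  -76.7] 1260
mask 0.58 (np.float64(310.0), np.float64(183.0)) [467.8 -70.4] 1255
```

```bash
python3 -m inch '{"turn":[[0,0,0],[0,0,0],[0,0,0],[0,0,0],[0,0,0],[0,0,0],[0,0,0],[0,0,0],[0,0,0],[0,0,0],[0,0,0],[0,0,0]],"travel":[[0,-0.0045,0],[0,0,-0.04],[0,0,-0.04],[0,0,-0.04],[0,0,-0.03],[0,0,-0.016],[0,0,0],[0,0,0],[0,0,0],[0,0,0],[0,0,0],[0,0,0]],"hand":[40,40,40,40,40,40,40,255,255,255,255,255]}'
```

```text
time_s: 16.45
position: [466.7, -65.9, 55.5]
tool_rot: [2.528, 1.862, 0.002]
ft_force: [-1.0, -0.4, 6.7]
finger_gap: 0.375
```

```bash
python3 -m inch '{"turn":[[0,0,0],[0,0,0],[0,0,0],[0,0,0],[0,0,0],[0,0,0],[0,0,0],[0,0,0],[0,0,0],[0,0,0],[0,0,0],[0,0,0]],"travel":[[0,0,0.035],[0,0,0.04],[0,0,0.045],[0.0098,0.0407,0],[0.0098,0.0407,0],[0.0098,0.0407,0],[0.0098,0.0407,0],[0.0098,0.0407,0],[0.0098,0.0407,0],[0.0098,0.0407,0],[0.0098,0.0407,0],[0,0,0]],"hand":[255,255,255,255,255,255,255,255,255,255,255,255]}'
python3 -m inch '{"turn":[[0,0,0]],"travel":[[0,0,0]],"hand":[255]}'
```

```text
time_s: 17.65
position: [544.8, 264.2, 174.2]
tool_rot: [-2.525, -1.868, -0.002]
ft_force: [-1.2, -0.4, 0.5]
finger_gap: 0.374
time_s: 17.75
position: [544.0, 260.8, 174.2]
tool_rot: [-2.527, -1.866, 0.001]
ft_force: [0.4, -0.8, -1.0]
finger_gap: 0.376
```

```bash
python3 -m inch '{"turn":[[0,0,0],[0,0,0],[0,0,0],[0,0,0],[0,0,0],[0,0,0],[0,0,0]],"travel":[[0.001,-0.001,0],[0,0,-0.04],[0,0,-0.04],[0,0,-0.02],[0,0,-0.013],[0,0,0],[0,0,0]],"hand":[255,255,255,255,255,255,255]}'
```

```text
time_s: 18.45
position: [545.9, 258.4, 62.2]
tool_rot: [2.53, 1.862, 0.002]
ft_force: [-0.3, -0.7, 0.1]
finger_gap: 0.374
```

```bash
python3 -m inch '{"turn":[[0,0,0],[0,0,0],[0,0,0],[0,0,0],[0,0,0]],"travel":[[-0.001,0.001,-0.002],[0,0,0],[0,0,0],[0,0,0],[0,0,0]],"hand":[255,255,60,60,60]}'
python3 -m inch '{"turn":[[0,0,0],[0,0,0],[0,0,0],[0,0,0],[0,0,0],[0,0,0],[0,0,0],[0,0,0],[0,0,0],[0,0,0],[0,0,0],[0,0,0]],"travel":[[0,0,0.045],[0,0,0.045],[0,0,0.045],[0.005,-0.043,0.02],[0.005,-0.043,0],[0.005,-0.043,0],[0.005,-0.043,0],[0.005,-0.043,0],[0.005,-0.043,0],[0.005,-0.043,0],[0.005,-0.043,0],[0.005,-0.043,0]],"hand":[30,0,0,0,0,0,0,0,0,0,0,0]}'
python3 -m inch '{"turn":[[0,0,0],[0,0,0],[0,0,0],[0,0,0]],"travel":[[0.006,-0.041,0],[0.006,-0.041,0],[0.006,-0.041,0],[0,0,0]],"hand":[0,0,0,0]}'
python3 look.py bottle_s_mid
```

```text
time_s: 18.95
position: [544.4, 260.1, 59.5]
tool_rot: [2.529, 1.864, 0.001]
ft_force: [-1.0, -0.2, -0.7]
finger_gap: 0.765
time_s: 20.15
position: [589.2, -128.8, 214.5]
tool_rot: [2.529, 1.863, 0.0]
ft_force: [0.8, -0.0, 0.2]
finger_gap: 0.999
time_s: 20.55
position: [607.4, -254.9, 213.2]
tool_rot: [2.533, 1.858, -0.001]
ft_force: [0.2, 0.3, 0.2]
finger_gap: 0.999
20.55 [ 607.4 -254.9  213.2] toolx yaw 1.266 z [-0.    -0.001 -1.   ] 0.9985796530496771
pin 0.94 [ 609.5 -249.9]
mask 0.89 (np.float64(319.0), np.float64(182.0)) [ 610.  -251.6] 1160
```

```bash
python3 -m inch '{"turn":[[0,0,0],[0,0,0],[0,0,0],[0,0,0],[0,0,0],[0,0,0],[0,0,0],[0,0,0],[0,0,0],[0,0,0],[0,0,0],[0,0,0]],"travel":[[0.0015,0.004,0],[0,0,-0.04],[0,0,-0.04],[0,0,-0.04],[0,0,-0.03],[0,0,-0.015],[0,0,0],[0,0,0],[0,0,0],[0,0,0],[0,0,0],[0,0,0]],"hand":[40,40,40,40,40,40,40,255,255,255,255,255]}'
```

```text
time_s: 21.9
position: [609.7, -246.2, 51.3]
tool_rot: [2.527, 1.862, 0.003]
ft_force: [-0.3, 1.7, 5.8]
finger_gap: 0.371
```

```bash
python3 -m inch '{"turn":[[0,0,0],[0,0,0],[0,0,0],[0,0,0],[0,0,0],[0,0,0],[0,0,0],[0,0,0],[0,0,0],[0,0,0],[0,0,0],[0,0,0]],"travel":[[0,0,0.035],[0,0,0.04],[0,0,0.045],[-0.0013,0.041,0],[-0.0013,0.041,0],[-0.0013,0.041,0],[-0.0013,0.041,0],[-0.0013,0.041,0],[-0.0013,0.041,0],[-0.0013,0.041,0],[-0.0013,0.041,0],[-0.0013,0.041,0]],"hand":[255,255,255,255,255,255,255,255,255,255,255,255]}'
python3 -m inch '{"turn":[[0,0,0],[0,0,0],[0,0,0],[0,0,0],[0,0,0]],"travel":[[-0.001,0.041,0],[-0.001,0.041,0],[-0.001,0.037,0],[0,0,0],[0,0,0]],"hand":[255,255,255,255,255]}'
```

```text
time_s: 23.1
position: [597.0, 124.7, 170.4]
tool_rot: [2.529, 1.863, 0.002]
ft_force: [0.5, 0.0, -0.4]
finger_gap: 0.369
time_s: 23.6
position: [593.9, 242.9, 169.9]
tool_rot: [2.527, 1.866, 0.001]
ft_force: [-0.1, -1.1, -1.3]
finger_gap: 0.367
```

```bash
python3 -m inch '{"turn":[[0,0,0],[0,0,0],[0,0,0],[0,0,0],[0,0,0],[0,0,0],[0,0,0]],"travel":[[0.001,0.001,0],[0,0,-0.04],[0,0,-0.04],[0,0,-0.02],[0,0,-0.013],[0,0,0],[0,0,0]],"hand":[255,255,255,255,255,255,255]}'
```

```text
time_s: 24.3
position: [595.8, 242.2, 57.0]
tool_rot: [2.53, 1.862, 0.002]
ft_force: [0.7, 0.2, -0.5]
finger_gap: 0.37
```

```bash
python3 -m inch '{"turn":[[0,0,0],[0,0,0],[0,0,0],[0,0,0],[0,0,0]],"travel":[[0,0.001,-0.001],[0,0,0],[0,0,0],[0,0,0],[0,0,0]],"hand":[255,255,60,60,60]}'
python3 -m inch '{"turn":[[0,0,0],[0,0,0],[0,0,0],[0,0,0],[0,0,0],[0,0,0],[0,0,0],[0,0,0],[0,0,0]],"travel":[[0,0,0.04],[0,0,0.04],[0,0,0.045],[0,0,0.045],[-0.02,-0.045,0],[-0.02,-0.045,0],[-0.02,-0.045,0],[-0.02,-0.045,0],[0,0,0]],"hand":[30,0,0,0,0,0,0,0,0]}'
python3 - <<'E'
from h import *
a=manip.capture("top")
P={"bottle_xl_mid":(79.5,48),"bottle_l_mid":(26.5,42),"bottle_m_mid":(-26.5,36),"bottle_s_mid":(-79.5,30)}
c,s=np.cos(2.84),np.sin(2.84);R=np.array([[c,-s],[s,c]])
b=manip.capture("scene")
for cam,d in (("top",a),("scene",b)):
    for n in H:
        z=P[n][1] if n in P else H[n]
        for r in manip.masks_of(cam,n):
            if r["confidence"]<.3: continue
            ys,xs=np.nonzero(r["region"]); p=onz(d,xs.mean(),ys.mean(),z)[:2]
            print(cam,n,round(r["confidence"],2),p.round(1),(R.T@(p-[519.5,267.5])).round(1),r["region"].sum())
A=cv2.resize(a["frame"][120:290,90:330,::-1],None,fx=1.65*2,fy=3.3,interpolation=cv2.INTER_CUBIC);cv2.imwrite("pics/t5.png",A)
save(b,"s5.png",(250,120,270,180),2.9)
E
```

```text
time_s: 24.8
position: [595.1, 244.0, 55.4]
tool_rot: [2.529, 1.864, 0.0]
ft_force: [0.7, 0.2, 0.6]
finger_gap: 0.764
time_s: 25.7
position: [513.1, 60.1, 225.9]
tool_rot: [2.532, 1.858, -0.001]
ft_force: [0.2, 1.0, 0.1]
finger_gap: 1.001
top bottle_m_mid 0.66 [449.7  16.9] [ -7.8 260.1] 237
top bottle_m_mid 0.56 [393.6 -72.5] [ 19.2 362.1] 194
top open_tall_mid 0.51 [ 588.6 -144.2] [-188.2  372.6] 262
top open_short_mid 0.73 [ 441.9 -163.3] [-53.9 434.4] 187
scene bottle_xl_mid 0.61 [431.9 301. ] [93.6 -6. ] 359
scene bottle_l_mid 0.93 [487.7 281.5] [34.5 -3.9] 364
scene bottle_m_mid 0.75 [541.3 263.9] [-21.8  -3. ] 428
scene bottle_m_mid 0.73 [451.8  18. ] [ -9.5 258.4] 356
scene bottle_m_mid 0.55 [394.5 -72.7] [ 18.3 362. ] 296
scene bottle_s_mid 0.57 [595.5 246.6] [-78.8  -2.6] 400
scene open_tall_mid 0.55 [ 591.8 -142.9] [-190.9  370.4] 370
scene open_short_mid 0.8 [ 444.1 -162.1] [-55.6 432.6] 295
```

View pics/t5.png

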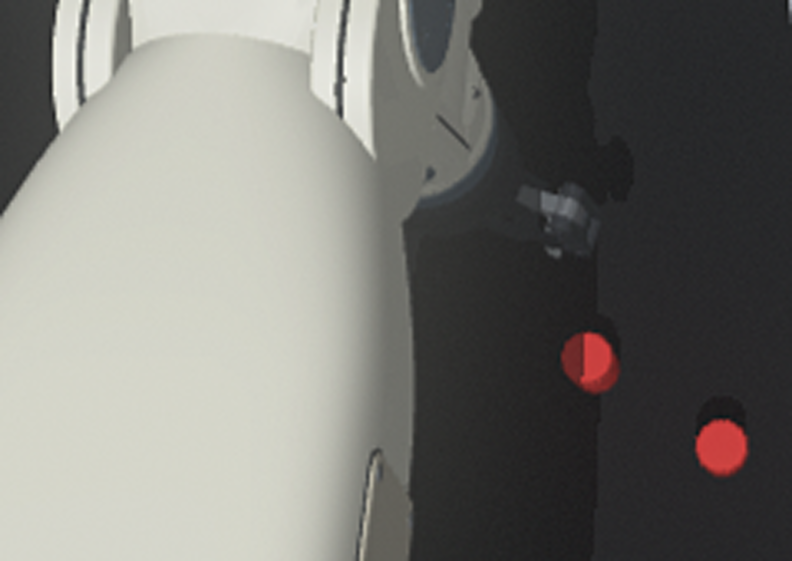

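View pics/s5.png

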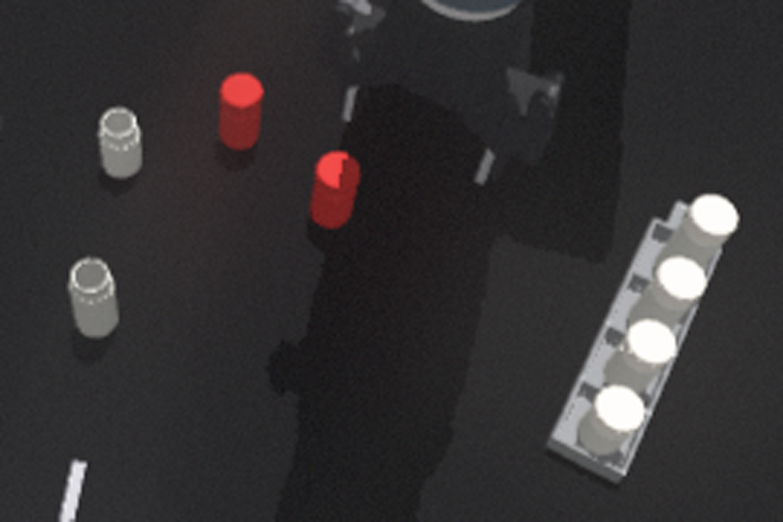

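The arm hides the carrier in the top view. The scene view shows all four capped bottles standing in the pockets in the right order. I'll move the arm clear and measure from above.

```bash
python3 -m inch '{"turn":[[0,0,0],[0,0,0],[0,0,0],[0,0,0],[0,0,0],[0,0,0],[0,0,0],[0,0,0],[0,0,0]],"travel":[[-0.01,-0.045,0],[-0.01,-0.045,0],[-0.01,-0.045,0],[-0.01,-0.045,0],[-0.01,-0.045,0],[-0.01,-0.045,0],[0,-0.045,0],[0,-0.045,0],[0,0,0]],"hand":[0,0,0,0,0,0,0,0,0]}'
python3 - <<'E'
from h import *
a=manip.capture("top")
c,s=np.cos(2.84),np.sin(2.84);R=np.array([[c,-s],[s,c]])
m=cv2.inRange(a["frame"],(205,205,195),(255,255,255)); m[:,200:]=0;m[:,:130]=0;m[:130]=0
n,l,st,ce=cv2.connectedComponentsWithStats(m)
i=sorted([k for k in range(1,n) if st[k,4]>30],key=lambda k:-ce[k][1])
for k,(h,x) in zip(i,[(92,79.5),(80,26.5),(68,-26.5),(56,-79.5)]):
    p=onz(a,*ce[k],h)[:2]; print(st[k],(R.T@(p-[519.5,267.5])).round(1),"want",x)
save(a,"t6.png",(110,130,130,150),4)
E
```

```text
time_s: 27.3
position: [454.8, -300.9, 224.6]
tool_rot: [2.533, 1.857, -0.001]
ft_force: [0.9, 0.4, -0.3]
finger_gap: 1.0
[130 372  30  28 433] [380.5 128.1] want 79.5
[130 222  14  15 173] [82.2 -6.7] want 26.5
[141 199  15  15 173] [27.  -5.6] want -26.5
[152 178  14  15 163] [-25.9  -5.7] want -79.5
```

View pics/t6.png

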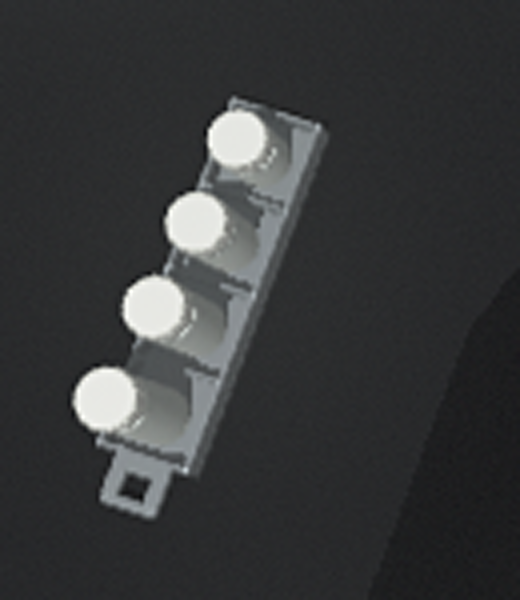

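With one stray blob (the robot base) in the list, each cap was projected 12 mm too low. Corrected, the offsets are under about 3 mm along and across the row. All four bottles stand upright in order, and the robot is clear. Handing in.

Run:
```python
from h import *
a=manip.capture("top")
c,s=np.cos(2.84),np.sin(2.84);R=np.array([[c,-s],[s,c]])
m=cv2.inRange(a["frame"],(205,205,195),(255,255,255)); m[:,200:]=0;m[:,:120]=0;m[:150]=0;m[260:]=0
n,l,st,ce=cv2.connectedComponentsWithStats(m)
for k,h in zip(sorted([k for k in range(1,n) if st[k,4]>30],key=lambda k:-ce[k][1]),(92,80,68,56)):
    print((R.T@(onz(a,*ce[k],h)[:2]-[519.5,267.5])).round(1))
print(manip.sign_off())
```

```text
[82.4 -2.2]
[27.7 -0.7]
[-24.7  -0.9]
[-78.2  -1.4]
the job is handed in; nothing more can be done
None
```

The four capped bottles are in the carrier in order of height, tallest at the tab, and the job is handed in. It took about 27 s of the 109 s allowed; the system gave no verdict.

| Bottle | Along the row, measured (pocket centre), mm | Across the row, mm |
|---|---|---|
| xl | 82.4 (79.5) | -2.2 |
| l | 27.7 (26.5) | -0.7 |
| m | -24.7 (-26.5) | -0.9 |
| s | -78.2 (-79.5) | -1.4 |

- **Placing:** These are from the last top view. Every bottle is within 3 mm of its pocket centre, against the 12 mm allowed, and all look upright. I did not measure seating height directly; it follows from how far the gripper was lowered.
- **Open bottles:** They measured within about 2 mm of where they started. That was after the last bottle was placed but before the arm's final retreat, and I did not measure them again. The gripper was open and empty and stayed about 200 mm above them.
- **Checks that disagreed:**
  - The wrist camera put the carrier about 4 mm from the fit by the other two cameras, partly because the arm was still moving. I kept the two-camera fit.
  - The scene camera put xl 14 mm and l 8 mm off along the row, because neighbouring bottles hid part of them. The clear top view did not bear this out.
  - My first top-view measurement picked up a stray blob and used the wrong cap heights. I repeated it correctly just before handing in.

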